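# Set the swivel vice to the red pin and lock it

## Task

Push the black upright grip of the swivel vice's lever around its arc until the white pointer lines up with the red pin and leave it there, then push the orange-balled lock lever over, away from the robot, right to its stop without disturbing the setting. Only push with the fingers, and leave all the loose things where they are.

Things in the scene. Friction and masses are not known exactly. Their poses are not given: they have to be found in the camera images.
- base: dark grey steel base plate of the swivel vice, fixed to the bench, 12 mm thick, 300 mm along its x and 340 mm along its y. Origin on the underside, on the turning ring's vertical axis; the plate runs from 190 mm on its -x side (towards the robot) to 110 mm on its +x side. White scale ticks lie in an arc on its top. It turns at most 0.2 rad from the robot's axes
- ring_axis (a point): point on the ring's vertical turning axis, at the height of the base plate's top (z = 12 mm); its axes are those of the base plate
- ring (a joint): angle (rad) of the aluminium turning ring (156 mm across) with its small blue vice (130 mm long, top 91 mm above the bench). 0: lever points along the base plate's -x; positive is counter-clockwise from above, which carries the lever towards the base plate's -y. Stops at +-1.15. Stiff dry friction, about 0.45 Nm (4 N at the lever's grip); it stays where it is left
- knob_top (a point): centre of the top face of the lever's upright black round grip (18 mm across), 120 mm from the ring's axis, 86 mm above the bench; the grip's cylinder runs from 34 mm to 86 mm above the bench. Under it is the flat steel lever bar, 14 mm wide, its top 28 mm above the bench. Its axes turn with the ring (x points from the lever to the axis, y along the arc)
- pointer_tip (a point): outer tip of the white pointer (7 mm wide) on the lever's end, 160 mm from the ring's axis, just above the scale. Its axes turn with the ring: x points inward along the lever to the ring's axis, y is tangent to the arc
- lock (a joint): angle (rad) of the lock lever at the base plate's -y side: 0 leans 0.5 rad towards the base plate's -x (unlocked; it starts between 0 and 0.12), 1.0 leans 0.5 rad towards its +x against the stop (locked). Friction about 0.15 Nm (2 N at the ball); it stays where it is left. It does not really hold the ring: a knock could still turn it
- lock_ball (a point): centre of the orange ball (26 mm across) on the end of the lock lever, 75 mm from its pivot; the rod below it is 10 mm thick. 100 to 109 mm above the bench
- lock_pivot (a point): pivot of the lock lever, 34 mm above the bench, in a dark block 56 mm along the base plate's x, 44 mm wide, top 36 mm above the bench; the lever swings about the base plate's y axis. 15 mm to +x and 130 mm to -y of the ring's axis
- pin_red: red setting pin, 16 mm across, fixed in the base plate beside the scale about 176 mm from the ring's axis, its top 24 mm above the bench. Origin at the centre of its foot. The four pins stand in any order, two on either side of the lever's start
- pin_yellow: yellow setting pin, 16 mm across, fixed in the base plate beside the scale about 176 mm from the ring's axis, its top 24 mm above the bench. Origin at the centre of its foot. The four pins stand in any order, two on either side of the lever's start
- pin_blue: blue setting pin, 16 mm across, fixed in the base plate beside the scale about 176 mm from the ring's axis, its top 24 mm above the bench. Origin at the centre of its foot. The four pins stand in any order, two on either side of the lever's start
- pin_green: green setting pin, 16 mm across, fixed in the base plate beside the scale about 176 mm from the ring's axis, its top 24 mm above the bench. Origin at the centre of its foot. The four pins stand in any order, two on either side of the lever's start
- socket: loose steel socket, 24 mm across, 38 mm tall, standing on the base plate on its +y side. Leave alone
- bolt: loose brass bolt standing on its head (22 mm across, 43 mm tall) on the base plate's near +y corner. Leave alone
- spanner: loose steel spanner, 190 mm, lying on the bench to the robot's right. Leave alone
- driver: loose red screwdriver, 200 mm, lying on the bench to the robot's right. Leave alone
- tape: roll of white tape, 68 mm across, 25 mm tall, to the right on the bench. Leave alone
- oil: grey oil bottle with red cap, 56 mm across, 150 mm tall, on the bench to the robot's left. Leave alone
- clampring: copper bush, 40 mm across, 30 mm tall, on the bench to the robot's left. Leave alone

How it is judged:
By the outcome, as a careful person would: the job done as asked, in the order asked, and still so for the second after the job is handed in, with the robot touching nothing.
It also fails if it takes over 48 s, if anything falls off the work surface, if the arm or the gripper's body presses on something with over 40 N, if the wrist force passes 120 N, or if a joint passes its speed limit or range.

## Robot

A 6-joint arm with a two-finger parallel gripper is mounted at the origin on the work surface. World frame = base frame: x ahead of the robot, y to its left, z up, the work surface at z = 0. Lengths are in m, angles in rad, forces in N, time in s.
With the tool pointing down it reaches from about 0.375 to 0.975 m from the base axis. Payload 3.8 kg.
Tool frame: the origin (TCP) lies midway between the tips of the shut fingers; the grasp point (between the pads) lies 19 mm behind it; x points along the fingers, z is the direction in which the jaws open and shut, and the axes are right-handed (so a half turn about x gives the same grasp; the last joint's range is limited). The gripper opens to 85 mm and grips with 20 to 120 N. Pads are 22 mm wide; open, the fingers measure 114 mm over their backs; the gripper's body (76 mm by 85 mm) begins 54 mm behind the grasp point. The pads swing forward as they close: fully open they stand 13 mm farther back than shut.
Start: joints at [-1.288, 0.264, 1.604, -0, 1.274, -0.037], TCP at [0.212, -0.641, 0.231] pointing down, gripper open.
Joint ranges: [-2.63, 2.63], [-0.94, 2.18], [0.31, 2.57], [-1.31, 4.45], [0, 2.66], [-2.55, 2.55]. Speed limits (rad/s): [2.57, 2.57, 3.14, 3.14, 3.14, 3.14].

## Interface

Orientations are given as a rotation vector (axis times angle).
In Python, from workcell import * gives the robot as it stands. The module is installed in compiled form; this text tells all that it offers.
- The arm moves only by the tool carry_out, never from a script. Its arguments are lists of equal length, an entry for each row: "offset": the shift along the tool's x, y, z in cm, a list of three; "delta_rot": the turn, a rotation vector about the tool's x, y, z in degrees, a list of three. A call has exactly 5 rows; each row shifts and turns the commanded pose from where the row before left it, along the tool's axes as they then stand; what a row does not reach is not made up. A row lasts 1/12 s, in which the tool goes at most 41.7 mm and 7.16 degrees, less where a joint would pass 70% of its speed; a pose out of reach is approached as far as the arm can. A call is refused whole if a number of a shift passes 4.17 or a number of a turn 7.16, either way. A call with a gripper value outside its range is refused whole. "fingers" is the opening, from -1 (shut) to 1 (fully open), set as the call begins (left out, the last holds). The fingers move at their own pace and stop on an object; "newtons" is the grip in N (left out, the last holds). Time passes only in rows, so rows that do not move let the fingers close, or fill a call up. It gives the time, the measured TCP pose, the force and the opening at its end, in the units of the state.
- read_state(): the state, without advancing time (a new reading comes with each control period).
- read_camera(name): name is "side" or "top" or "wrist"; returns (picture, depth): 400x640x3 uint8, red, green, blue; 400x640 float32, m along the optical axis (not along the pixel's ray), 0 where there is no reading.
- get_calibration(name): a dict with "fx", "fy", "cx", "cy" (pixels), "R" (3x3) and "t" (3): a world point X has camera coordinates R X + t; the wrist camera has in their place "mount" (4x4, takes a point from camera to tool coordinates, whose origin is the TCP and whose axes are the tool frame's). Camera axes: x right, y down, z forward; pixel columns grow to the right and rows downward; lengths in m; the calibration is good to about 2 mm. A picture is of the moment at which its call begins: read the wrist's pose just before it. get_calibration takes no time and is no camera call.
- finish_job(): hands the job in, once; it reports no verdict.
The state is a dict: "time": time; "q": joint angles; "joint_vel": joint speeds; "joint_torque": joint torques, N m; "tool_pos": TCP position; "tcp_rot": TCP orientation; "wrist_force": force on the tool from outside, world axes, zero at the start; "torque": the same for the moment, N m; "width": opening from 0.0 (shut) to 1.0 (fully open).
Only numpy, scipy, OpenCV 4.12 (cv2) and the standard library are available. Lean on these libraries where they do the work, as an engineer would, in place of code of your own. Each camera call takes 0.05 s, during which the arm holds its last target. There are 200 camera calls.

## Working session

There is one attempt and no reset: what is moved stays moved. The work goes in short steps, Python scripts to look and compute and a tool call to move; the robot and the scene stay as the last step left them, time stands still between calls to the robot, and variables do not carry over. Pictures are saved under pics/ and viewed, about 8 in all and at most 12, crops included, and the job is handed in when it is done.

Besides the shell and the picture viewer there is one more tool, called by a JSON object that holds its "fn" and its "kwargs", one argument or row to a line. carry_out: Moves the arm, as the interface text tells. Its arguments: {"type":"object","properties":{"offset":{"type":"array"},"delta_rot":{"type":"array"},"fingers":{"type":"number"},"newtons":{"type":"number"}},"required":["offset","delta_rot"]}

```bash
mkdir -p pics
cat > h.py <<'E'
from workcell import *
import numpy as np, cv2
from scipy.spatial.transform import Rotation as Ro
def snap(n,f):
    s=read_state(); p,d=read_camera(n); cv2.imwrite('pics/'+f,p[:,:,::-1]); np.savez('pics/'+f+'.npz',p=p,d=d); return s,p,d
def ray(n,u,v,z,s=None):
    c=get_calibration(n); r=np.array([(u-c['cx'])/c['fx'],(v-c['cy'])/c['fy'],1])
    if n=='wrist':
        M=c['mount']; R=Ro.from_rotvec(s['tcp_rot']).as_matrix(); d=R@M[:3,:3]@r; o=R@M[:3,3]+s['tool_pos']
    else: d=c['R'].T@r; o=-c['R'].T@c['t']
    return o+d*(z-o[2])/d[2]
def proj(n,X):
    c=get_calibration(n); p=c['R']@np.array(X)+c['t']; return c['fx']*p[0]/p[2]+c['cx'],c['fy']*p[1]/p[2]+c['cy']
E
python3 - <<'E'
from h import *
s,p,d=snap('top','top1.png'); snap('side','side1.png')
print(s['time'],s['tool_pos'],s['tcp_rot'],Ro.from_rotvec(s['tcp_rot']).as_matrix().round(3))
for n in('top','side'):
    c=get_calibration(n); print(n,c['fx'],-c['R'].T@c['t'],c['R'].round(2).tolist())
E
```

```text
0.0 [ 0.21199003 -0.64004892  0.22992769] [ 0.97190683  1.34554953 -0.96953795] [[-0.001  0.949  0.314]
 [ 0.002  0.314 -0.949]
 [-1.     0.    -0.002]]
top 361.65578540136477 [ 0.34320321 -0.00898677  1.14778385] [[0.03, -1.0, -0.02], [-0.98, -0.02, -0.17], [0.17, 0.03, -0.98]]
side 477.13371061288734 [0.46122501 0.78911038 1.01867121] [[-1.0, -0.08, -0.01], [-0.06, 0.76, -0.65], [0.06, -0.64, -0.76]]
```

View pics/top1.png

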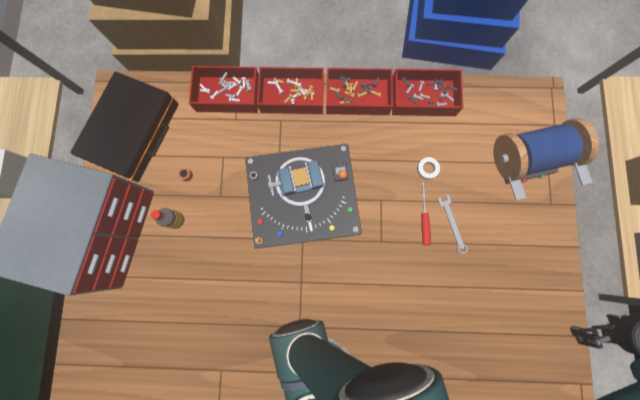

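View pics/side1.png

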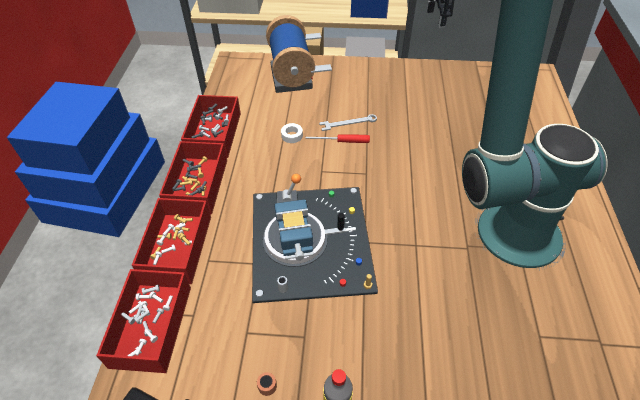

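Top view: the plate is centred near (303,197), with the red pin at (260,221), blue (279,234), yellow (332,228), green (350,210), grip at (308,217) and orange ball at (342,174). The red pin is on the +y side. The side view agrees: red pin at (343,282).

```bash
cat > m.py <<'E'
from h import *
def blob(p,lo,hi,box,smin=120,vmin=70):
    h=cv2.cvtColor(p,cv2.COLOR_RGB2HSV); m=cv2.inRange(h,(lo,smin,vmin),(hi,255,255))
    k=np.zeros_like(m); k[box[1]:box[3],box[0]:box[2]]=1; m=m*k
    n,l,st,c=cv2.connectedComponentsWithStats(m)
    if n<2: return None
    i=1+st[1:,4].argmax(); return c[i],st[i,4]
E
python3 - <<'E'
from m import *
P={'top':np.load('pics/top1.png.npz')['p'],'side':np.load('pics/side1.png.npz')['p']}
B={'top':{'red':(0,8,(250,212,270,230)),'yellow':(22,35,(322,220,340,236)),'blue':(105,125,(271,226,287,242)),'green':(45,80,(342,202,358,218)),'ball':(8,16,(332,160,352,186))},
'side':{'red':(0,8,(333,272,353,292)),'yellow':(22,35,(342,200,362,220)),'blue':(105,125,(350,253,368,270)),'green':(45,80,(322,184,342,202)),'ball':(5,18,(286,170,306,188))}}
for n in P:
    for k,(lo,hi,b) in B[n].items():
        r=blob(P[n],lo,hi,b)
        print(n,k,r, None if r is None else ray(n,*r[0],.104 if k=='ball' else .021).round(4))
# plate: dark mask, minAreaRect on top-plane
for n,(x0,y0,x1,y1) in {'top':(235,130,375,260),'side':(235,175,390,310)}.items():
    h=cv2.cvtColor(P[n],cv2.COLOR_RGB2HSV); m=((h[...,1]<70)&(h[...,2]<110)).astype(np.uint8)*255
    k=np.zeros_like(m);k[y0:y1,x0:x1]=m[y0:y1,x0:x1]
    k=cv2.morphologyEx(k,cv2.MORPH_OPEN,np.ones((5,5)))
    c=max(cv2.findContours(k,0,2)[0],key=cv2.contourArea)
    w=np.array([ray(n,*q[0],.012)[:2] for q in c],np.float32); r=cv2.minAreaRect(w); print(n,r,cv2.boxPoints(r).tolist())
# big crop
a=cv2.resize(P['top'][140:255,240:370,::-1],None,fx=5,fy=5,interpolation=cv2.INTER_CUBIC); 
cv2.imwrite('pics/c1.png',a)
E
```

```text
top red (array([259.78947368, 221.        ]), np.int32(19)) [0.4558 0.1922 0.021 ]
top yellow (array([331.5, 227.5]), np.int32(16)) [ 0.4409 -0.0329  0.021 ]
top blue (array([279. , 233.5]), np.int32(16)) [0.4182 0.1301 0.021 ]
top green None None
top ball (array([342.45454545, 174.34545455]), np.int32(55)) [ 0.5916 -0.0606  0.104 ]
side red (array([342.37837838, 281.97297297]), np.int32(37)) [0.4568 0.1939 0.021 ]
side yellow (array([351.52777778, 209.86111111]), np.int32(36)) [ 0.4425 -0.0313  0.021 ]
side blue (array([358.51282051, 261.1025641 ]), np.int32(39)) [0.4197 0.1316 0.021 ]
side green (array([331.07407407, 193.40740741]), np.int32(27)) [ 0.5012 -0.0863  0.021 ]
side ball (array([295.74725275, 177.95604396]), np.int32(91)) [ 0.5936 -0.0605  0.104 ]
top ((0.5751137137413025, 0.17211487889289856), (0.15065878629684448, 0.2253275215625763), 87.90465545654297) [[0.4597710371017456, 0.10095512866973877], [0.6849479079246521, 0.09271657466888428], [0.6904563903808594, 0.24327462911605835], [0.4652795195579529, 0.25151318311691284]]
side ((0.5457966327667236, 0.06781310588121414), (0.2982221841812134, 0.34181126952171326), 9.116185188293457) [[0.3714911639690399, 0.21293532848358154], [0.42564675211906433, -0.12455853819847107], [0.720102071762085, -0.07730911672115326], [0.6659464836120605, 0.26018476486206055]]
```

View pics/c1.png

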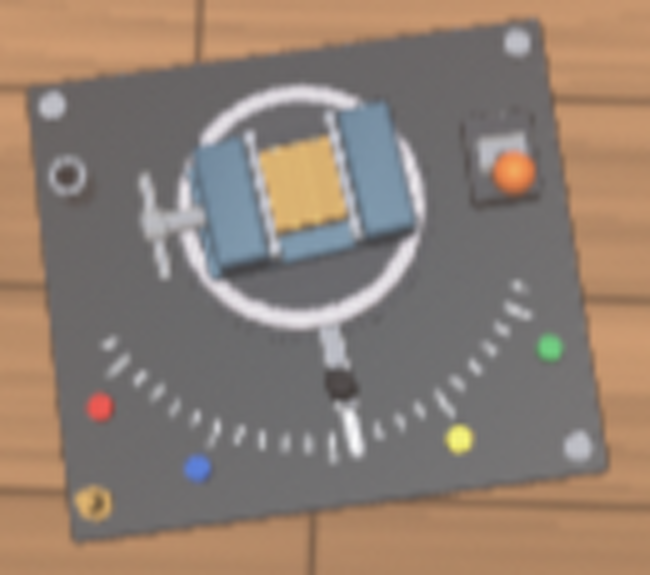

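The crop shows the lever at its start, slightly on the -y side, and the red pin at crop (99,407), with the bolt just outside it. Next I fit the axis through the pins and locate the pointer.

Run:
```python
from m import *
from scipy.optimize import least_squares
pins=np.array([[.4563,.193],[.4417,-.0321],[.419,.1308],[.5012,-.0863]])
f=least_squares(lambda c:np.hypot(*(pins-c).T)-.176,[.585,.074]); A=f.x; print('axis',A,f.fun*1e3)
yaw=np.deg2rad(9.12)
for n,q in zip(['red','yel','blu','grn'],pins): print(n,np.arctan2(*(q-A)[::-1])%(2*np.pi)-np.pi-yaw)
for n,pt,z in [('top',(240+357/5,140+455/5),.016),('top',(240+340/5,140+383/5),.086)]:
    w=ray(n,*pt,z)[:2]; print(w,np.hypot(*(w-A)),np.arctan2(*(w-A)[::-1])%(2*np.pi)-np.pi-yaw)
c,s=np.cos(yaw),np.sin(yaw)
print('pivot',A+[.015*c+.13*s,.015*s-.13*c])
```

```text
axis [0.58376902 0.07034395] [ 0.89787191 -0.84758035 -0.48998955  1.07334966]
red -0.9253322977330704
yel 0.4655637500339015
blu -0.5108367543535272
grn 0.9265205120477801
[0.42889087 0.02955165] 0.16016009179100119 0.09836041274984086
[0.46577497 0.03840349] 0.12224070485274494 0.10518592911286617
pivot [ 0.61918475 -0.05563512]
```

{"fn": "carry_out", "kwargs": {
  "offset": [
    [0,2.52,-2.91],
    [0,2.75,-2.69],
    [0,2.97,-2.45],
    [0,3.16,-2.2],
    [0,3.33,-1.93]
  ],
  "delta_rot": [
    [-4.8,0,0],
    [-4.8,0,0],
    [-4.8,0,0],
    [-4.8,0,0],
    [-4.8,0,0]
  ],
  "fingers": -1
}}

```text
time: 0.52
tool_pos: [0.2859, -0.461, 0.2305]
tcp_rot: [0.648, 1.473, -0.647]
wrist_force: [0.8, -0.2, -0.0]
width: 0.3
```

{"fn": "carry_out", "kwargs": {
  "offset": [
    [0,3.48,-1.64],
    [0,3.61,-1.34],
    [0,3.71,-1.04],
    [0,3.78,-0.72],
    [0,3.83,-0.4]
  ],
  "delta_rot": [
    [-4.8,0,0],
    [-4.8,0,0],
    [-4.8,0,0],
    [-4.8,0,0],
    [-4.8,0,0]
  ]
}}

```text
time: 0.93
tool_pos: [0.3594, -0.2831, 0.2309]
tcp_rot: [0.322, 1.547, -0.321]
wrist_force: [0.4, 0.2, 0.1]
width: -0.002
```

{"fn": "carry_out", "kwargs": {
  "offset": [
    [0,3.85,-0.08],
    [0,3.84,0.24],
    [0,3.81,0.56],
    [0,3.75,0.88],
    [0,3.66,1.19]
  ],
  "delta_rot": [
    [-4.8,0,0],
    [-4.8,0,0],
    [-4.8,0,0],
    [-4.8,0,0],
    [-4.8,0,0]
  ]
}}

```text
time: 1.35
tool_pos: [0.4329, -0.1053, 0.2311]
tcp_rot: [-0.008, 1.571, 0.008]
wrist_force: [0.6, -0.3, 0.3]
width: -0.005
```

{"fn": "carry_out", "kwargs": {
  "offset": [
    [0,3.55,1.49],
    [0,3.41,1.78],
    [0,3.25,2.06],
    [0,0,0],
    [0,0,0]
  ],
  "delta_rot": [
    [-4.8,0,0],
    [-4.8,0,0],
    [-4.8,0,0],
    [0,0,0],
    [0,0,0]
  ]
}}

```text
time: 1.77
tool_pos: [0.477, 0.0014, 0.2308]
tcp_rot: [-0.205, 1.562, 0.205]
wrist_force: [-0.4, -0.6, -0.3]
width: 0.0
```

Run:
```python
from h import *
s,p,d=snap('wrist','w1.png'); print(s['tool_pos'],s['tcp_rot'],Ro.from_rotvec(s['tcp_rot']).as_matrix().round(3)); print(get_calibration('wrist'))
```

```text
[0.47704683 0.00136764 0.23078865] [-0.20487971  1.56222243  0.20498624] [[-0.001 -0.258  0.966]
 [-0.     0.966  0.258]
 [-1.     0.    -0.001]]
{'fx': 346.3336834020695, 'fy': 346.3336834020695, 'cx': 322.7956082092273, 'cy': 198.67013698808307, 'mount': array([[ 3.23878810e-04, -2.76666567e-01,  9.60965923e-01,
        -1.43021337e-01],
       [ 6.43991616e-04, -9.60965717e-01, -2.76666725e-01,
         7.11793821e-02],
       [ 9.99999740e-01,  7.08460488e-04, -1.33065483e-04,
         7.62074251e-04],
       [ 0.00000000e+00,  0.00000000e+00,  0.00000000e+00,
         1.00000000e+00]])}
```

View pics/w1.png

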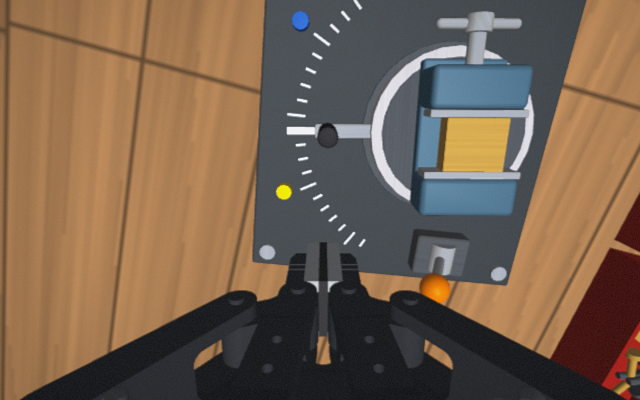

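The wrist view shows the grip at (328,135), straight ahead of the shut fingers at (323,245), with the pointer tip at (288,130) and the way clear. I'll go down and begin the push.

{"fn": "carry_out", "kwargs": {
  "offset": [
    [3.7,0,0],
    [3.7,0,0],
    [3.7,0,0],
    [3.7,0,0],
    [3.6,0,0]
  ],
  "delta_rot": [
    [0,0,0],
    [0,0,0],
    [0,0,0],
    [0,0,0],
    [0,0,0]
  ]
}}

```text
time: 2.23
tool_pos: [0.4762, -0.0023, 0.0458]
tcp_rot: [-0.199, 1.561, 0.199]
wrist_force: [0.2, 0.8, 0.4]
width: 0.001
```

{"fn": "carry_out", "kwargs": {
  "offset": [
    [0,0.6,0],
    [0,0.5,0],
    [0,0.4,0],
    [0,0.3,0],
    [0,0.2,0]
  ],
  "delta_rot": [
    [0,0,0],
    [0,0,0],
    [0,0,0],
    [0,0,0],
    [0,0,0]
  ]
}}

```text
time: 2.65
tool_pos: [0.4743, 0.0191, 0.0501]
tcp_rot: [-0.202, 1.556, 0.201]
wrist_force: [0.0, -0.0, 0.3]
width: -0.002
```

{"fn": "carry_out", "kwargs": {
  "offset": [
    [0,0.42,-0.03],
    [0,0.63,-0.07],
    [0,0.84,-0.11],
    [0,0.84,-0.11],
    [0,0.84,-0.11]
  ],
  "delta_rot": [
    [2,0,0],
    [3,0,0],
    [4,0,0],
    [4,0,0],
    [4,0,0]
  ]
}}

```text
time: 3.07
tool_pos: [0.4642, 0.0531, 0.0498]
tcp_rot: [0.032, 1.567, -0.035]
wrist_force: [-2.2, -5.1, 2.8]
width: 0.0
```

{"fn": "carry_out", "kwargs": {
  "offset": [
    [0,0.84,-0.11],
    [0,0.84,-0.11],
    [0,0.84,-0.11],
    [0,0.84,-0.11],
    [0,0.84,-0.11]
  ],
  "delta_rot": [
    [4,0,0],
    [4,0,0],
    [4,0,0],
    [4,0,0],
    [4,0,0]
  ]
}}

```text
time: 3.48
tool_pos: [0.4655, 0.0955, 0.0494]
tcp_rot: [0.306, 1.547, -0.308]
wrist_force: [-3.6, -4.9, 4.5]
width: -0.0
```

{"fn": "carry_out", "kwargs": {
  "offset": [
    [0,0.63,-0.07],
    [0,0.42,-0.03],
    [0,0.42,-0.03],
    [0,0.21,-0.02],
    [0,0,0]
  ],
  "delta_rot": [
    [3,0,0],
    [2,0,0],
    [2,0,0],
    [1,0,0],
    [0,0,0]
  ]
}}

```text
time: 3.9
tool_pos: [0.471, 0.1118, 0.0485]
tcp_rot: [0.414, 1.53, -0.413]
wrist_force: [-2.5, -0.8, 0.6]
width: -0.0
```

Run:
```python
from h import *
s,p,d=snap('wrist','w2.png'); print(s['time'],s['tool_pos'],s['wrist_force'],Ro.from_rotvec(s['tcp_rot']).as_matrix().round(3))
```

```text
3.9 [0.47096335 0.11178301 0.04853199] [-2.54450474 -0.76452734  0.6003915 ] [[ 0.001  0.504  0.864]
 [-0.     0.864 -0.504]
 [-1.     0.001  0.001]]
```

View pics/w2.png

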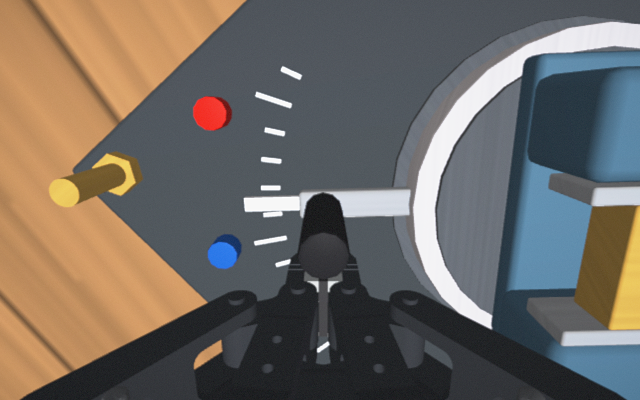

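The pointer is at (245,205) with the lever bar horizontal, and the red pin top is at (211,113), still ahead. The bolt at about (65,190) is well clear. Now I measure the remaining angle.

```bash
cat > ang.py <<'E'
from m import *
def angs(f,s,A=np.array([.5838,.0703]),zt=.018):
    p=np.load('pics/'+f+'.npz')['p']; h=cv2.cvtColor(p,cv2.COLOR_RGB2HSV)
    r,ar=blob(p,0,8,(100,0,330,260),150,110); R=ray('wrist',*r,.023,s)[:2]
    # pointer: biggest white blob left of bar
    m=cv2.inRange(h,(0,0,215),(180,40,255)); m[:,:235-60]=0; m[:,320:]=0; m[235:]=0
    n,l,st,c=cv2.connectedComponentsWithStats(m); i=1+st[1:,4].argmax(); print('pointer blob',st[i],c[i],'red',r,ar)
    W=ray('wrist',*c[i],zt,s)[:2]
    a=lambda q:np.arctan2(*(q-A)[::-1])
    print('pin',R,np.hypot(*(R-A)),'ptr',W,np.hypot(*(W-A)),'to go deg',np.degrees((a(W)-a(R)+np.pi)%(2*np.pi)-np.pi))
E
python3 - <<'E'
from ang import *
s=read_state(); 
for z in(.014,.02): angs('w2.png',s,zt=z)
for px in((300,203),(408,202)): 
    w=ray('wrist',*px,.028,s)[:2];A=np.array([.5838,.0703]); print(w,np.hypot(*(w-A)),np.degrees(np.arctan2(*(w-A)[::-1])))
E
```

```text
pointer blob [244 197  56  20 835] [271.70898204 204.57844311] red [211.03182752 112.56262834] 974
pin [0.4582748  0.19468995] 0.17671851699468005 ptr [0.45603285 0.14024983] 0.14566201475980875 to go deg 16.039953288834504
pointer blob [244 197  56  20 835] [271.70898204 204.57844311] red [211.03182752 112.56262834] 974
pin [0.4582748  0.19468995] 0.17671851699468005 ptr [0.45775072 0.14137337] 0.14470606433861144 to go deg 15.323090114516374
[0.47252945 0.13654912] 0.12949934795971746 149.23095027329367
[0.51877646 0.11024696] 0.07631395596300053 148.43567329705905
```

{"fn": "carry_out", "kwargs": {
  "offset": [
    [0,0.63,-0.07],
    [0,0.63,-0.07],
    [0,0.63,-0.07],
    [0,0.42,-0.03],
    [0,0,0]
  ],
  "delta_rot": [
    [3,0,0],
    [3,0,0],
    [3,0,0],
    [2,0,0],
    [0,0,0]
  ]
}}

```text
time: 4.37
tool_pos: [0.4817, 0.1322, 0.0475]
tcp_rot: [0.564, 1.496, -0.563]
wrist_force: [-2.4, -1.4, -0.2]
width: 0.002
```

Run:
```python
from ang import *
s,p,d=snap('wrist','w3.png'); print(s['time'],s['tool_pos'],s['wrist_force'])
for z in(.014,.02): angs('w3.png',s,zt=z)
```

```text
4.3667 [0.48172223 0.13224457 0.04754955] [-2.36216791 -1.43684826 -0.16968631]
pointer blob [241 194  71  23 948] [272.96835443 204.21729958] red [205.66088841 181.63596966] 923
pin [0.45877575 0.19480191] 0.17644202728083208 ptr [0.47300511 0.16308689] 0.14451613868581883 to go deg 4.9350530564179556
pointer blob [241 194  71  23 948] [272.96835443 204.21729958] red [205.66088841 181.63596966] 923
pin [0.45877575 0.19480191] 0.17644202728083208 ptr [0.47489614 0.16386732] 0.14357887620409118 to go deg 4.211761222784837
```

View pics/w3.png

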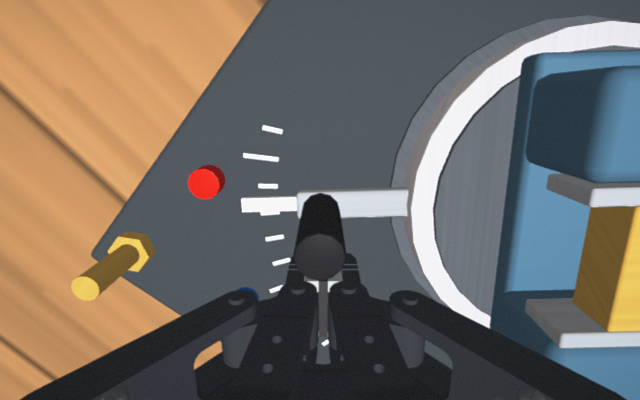

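Run:
```python
from ang import *
s=read_state(); d=np.load('pics/w3.png.npz')['d']
c=get_calibration('wrist'); M=c['mount']; R=Ro.from_rotvec(s['tcp_rot']).as_matrix(); A=np.array([.5838,.0703])
def P(u,v):
    z=np.median(d[v-1:v+2,u-1:u+2]); q=np.array([(u-c['cx'])/c['fx']*z,(v-c['cy'])/c['fy']*z,z]); return R@(M[:3,:3]@q+M[:3,3])+s['tool_pos']
for n,u,v in[('plate',230,230),('plate',235,180),('pin',203,182),('ptr tip',244,205),('ptr',265,204),('ptr',290,203),('bar',360,203),('bar',400,203)]:
    w=P(u,v); print(n,w.round(4),np.hypot(*(w[:2]-A)).round(4),np.degrees(np.arctan2(*(w[:2]-A)[::-1])).round(2))
```

```text
plate [0.4446 0.1674 0.0122] 0.1698 145.11
plate [0.4668 0.1855 0.0125] 0.1642 135.43
pin [0.4582 0.1952 0.0241] 0.1771 135.14
ptr tip [0.4649 0.1734 0.0236] 0.1574 139.07
ptr [0.4733 0.1669 0.0238] 0.1467 138.85
ptr [0.4831 0.1589 0.0235] 0.1342 138.66
bar [0.5101 0.1371 0.028 ] 0.0994 137.81
bar [0.5249 0.1243 0.0284] 0.0799 137.48
```

Depth shows the pointer's top at z = 24 mm, level with the pin top, so about 3.9° remains. I'll nudge it 3.5° and re-measure.

{"fn": "carry_out", "kwargs": {
  "offset": [
    [0,0.21,-0.02],
    [0,0.21,-0.02],
    [0,0.21,-0.02],
    [0,0.1,-0.01],
    [0,0,0]
  ],
  "delta_rot": [
    [1,0,0],
    [1,0,0],
    [1,0,0],
    [0.5,0,0],
    [0,0,0]
  ]
}}

```text
time: 4.83
tool_pos: [0.486, 0.1378, 0.0472]
tcp_rot: [0.611, 1.483, -0.611]
wrist_force: [-4.4, -1.3, 2.1]
width: -0.002
```

Run:
```python
from ang import *
s,p,d=snap('wrist','w4.png'); print(s['time'],s['tool_pos'],s['wrist_force'])
angs('w4.png',s,zt=.0237)
cv2.imwrite('pics/w4c.png',cv2.resize(p[150:250,170:330,::-1],None,fx=5,fy=5,interpolation=cv2.INTER_CUBIC))
```

```text
4.8333 [0.48601895 0.13784489 0.04722858] [-4.43058625 -1.33732488  2.09967901]
pointer blob [239 197  57  16 766] [267.3616188  204.48172324] red [205.77212389 202.10287611] 904
pin [0.45889857 0.1948345 ] 0.17637803085574813 ptr [0.48026899 0.17218804] 0.1452578500724434 to go deg 0.373967650824629
```

View pics/w4c.png

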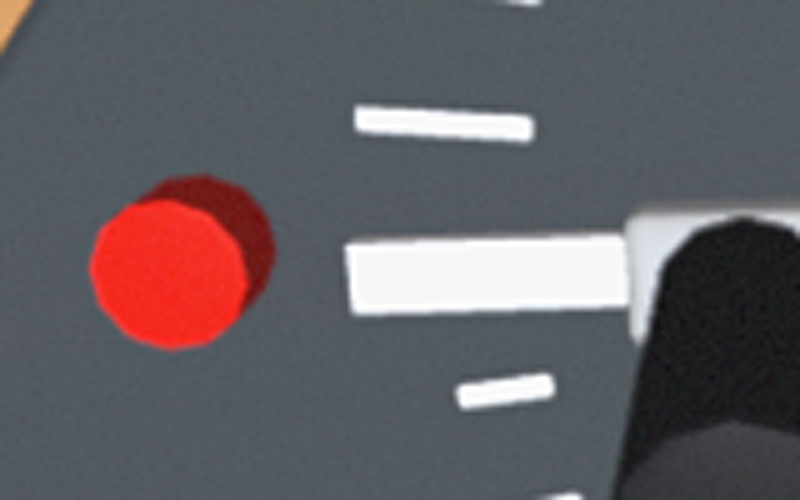

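The pointer's centre line passes about 2 px (about 1.1 mm, 0.4°) short of the pin's top centre. I'll nudge it by that, then back off.

{"fn": "carry_out", "kwargs": {
  "offset": [
    [0,0.08,-0.01],
    [0,0,0],
    [0,0,0],
    [0,-0.5,0],
    [0,-1,0]
  ],
  "delta_rot": [
    [0.4,0,0],
    [0,0,0],
    [0,0,0],
    [0,0,0],
    [0,0,0]
  ]
}}

```text
time: 5.3
tool_pos: [0.4781, 0.1283, 0.0481]
tcp_rot: [0.618, 1.478, -0.613]
wrist_force: [-0.0, 0.6, 0.1]
width: -0.0
```

Run:
```python
from ang import *
s,p,d=snap('wrist','w5.png'); print(s['time'],s['tool_pos'],s['wrist_force'])
h=cv2.cvtColor(p,cv2.COLOR_RGB2HSV)
angs('w5.png',s,zt=.0237)
m=cv2.inRange(h,(0,150,190),(8,255,255)); m[:,:150]=0; m[:,300:]=0
k=max(cv2.findContours(m,0,2)[0],key=cv2.contourArea); (u,v),r=cv2.minEnclosingCircle(k); print('disk',u,v,r)
w=cv2.inRange(h,(0,0,215),(180,40,255)); w[:,:200]=0; w[:,320:]=0; w[260:]=0
k=max(cv2.findContours(w,0,2)[0],key=cv2.contourArea); b=cv2.minAreaRect(k); bp=cv2.boxPoints(b); print('ptr',b)
A=np.array([.5838,.0703]); e=bp[np.argsort(bp[:,0])]; l,rr=e[:2].mean(0),e[2:].mean(0)
D=ray('wrist',u,v,.024,s)[:2]; L=ray('wrist',*l,.0237,s)[:2]; Q=ray('wrist',*rr,.0237,s)[:2]
n=(L-Q)/np.hypot(*(L-Q)); c=np.cross(n,D-L); print('line-to-pin mm',c*1e3,'deg left',-np.degrees(c/.176),'by axis',np.degrees(np.arctan2(*(L-A)[::-1])-np.arctan2(*(D-A)[::-1])))
cv2.imwrite('pics/w5c.png',cv2.resize(p[120:260,150:350,::-1],None,fx=4,fy=4,interpolation=cv2.INTER_CUBIC))
```

```text
5.3 [0.47809291 0.12826702 0.04808831] [-0.01456087  0.56178728  0.09425929]
pointer blob [235 167  69  20 900] [266.92222222 178.36555556] red [201.22570194 179.09935205] 926
pin [0.45868705 0.19470895] 0.17643933245896654 ptr [0.48219181 0.17185107] 0.1436552975331868 to go deg -0.14554459566280925
disk 198.5 181.0 16.225080490112305
ptr ((269.6202392578125, 178.51235961914062), (17.539682388305664, 68.64178466796875), 84.5596694946289)
line-to-pin mm -2.212437299704313 deg left 0.7202461347180543 by axis 0.22457327761733858<stdin>:11: DeprecationWarning: Arrays of 2-dimensional vectors are deprecated. Use arrays of 3-dimensional vectors instead. (deprecated in NumPy 2.0)
```

View pics/w5c.png

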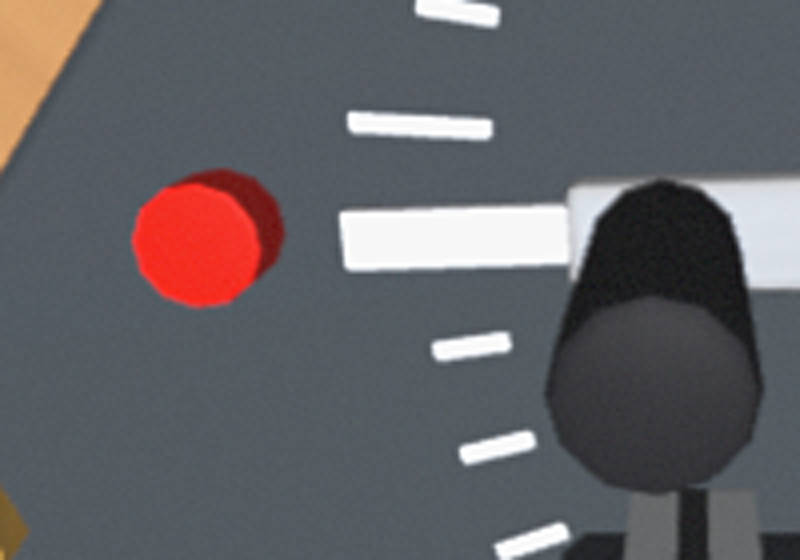

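The pointer's centre line now passes through the pin centre to within about 0.3 px (0.2 mm), measured by hand on the crop. The minAreaRect figure got distorted by the perspective taper of the pointer. The setting is done, so I move clear and on to the lock lever.

{"fn": "carry_out", "kwargs": {
  "offset": [
    [0,-1,0],
    [-3.3,0,0],
    [-3.3,0,0],
    [-3.3,0,0],
    [-3.3,0,0]
  ],
  "delta_rot": [
    [0,0,0],
    [0,0,0],
    [0,0,0],
    [0,0,0],
    [0,0,0]
  ]
}}

```text
time: 5.77
tool_pos: [0.4683, 0.1201, 0.1806]
tcp_rot: [0.617, 1.481, -0.616]
wrist_force: [1.2, 0.8, 0.5]
width: 0.004
```

{"fn": "carry_out", "kwargs": {
  "offset": [
    [0,-1.36,3.1],
    [0,-1.03,3.22],
    [0,-0.69,3.31],
    [0,-0.34,3.36],
    [0,0.02,3.38]
  ],
  "delta_rot": [
    [6,0,0],
    [6,0,0],
    [6,0,0],
    [6,0,0],
    [6,0,0]
  ]
}}

```text
time: 6.18
tool_pos: [0.5298, -0.0389, 0.1798]
tcp_rot: [1.021, 1.317, -1.019]
wrist_force: [-0.2, -0.1, -0.3]
width: 0.001
```

{"fn": "carry_out", "kwargs": {
  "offset": [
    [0,0.37,3.36],
    [2.3,0,0],
    [2.3,0,0],
    [0,0,0],
    [0,0,0]
  ],
  "delta_rot": [
    [6,0,0],
    [0,0,0],
    [0,0,0],
    [0,0,0],
    [0,0,0]
  ]
}}

```text
time: 6.6
tool_pos: [0.54, -0.0688, 0.1319]
tcp_rot: [1.094, 1.281, -1.098]
wrist_force: [0.3, -0.2, 0.4]
width: 0.0
```

Run:
```python
from h import *
s,p,d=snap('wrist','w6.png'); print(s['time'],s['q'],s['tool_pos'],s['wrist_force'],Ro.from_rotvec(s['tcp_rot']).as_matrix().round(3))
from m import *
r=blob(p,5,18,(0,0,639,399)); print(r); w=ray('wrist',*r[0],.104,s); print(w,Ro.from_rotvec(s['tcp_rot']).as_matrix().T@(w-s['tool_pos']))
```

```text
6.6 [-1.72501050e-01  1.05042881e-01  1.98332751e+00 -1.22619549e-05
  1.05674911e+00  1.24498666e+00] [ 0.54000693 -0.0688155   0.13192272] [ 0.34533941 -0.2085714   0.37622051] [[-0.003  0.988  0.153]
 [ 0.001  0.153 -0.988]
 [-1.    -0.003 -0.001]]
(array([504.7556263 , 157.34457984]), np.int32(81981))
[ 0.59615596 -0.15042391  0.104     ] [0.02767881 0.0431206  0.08925705]
```

View pics/w6.png

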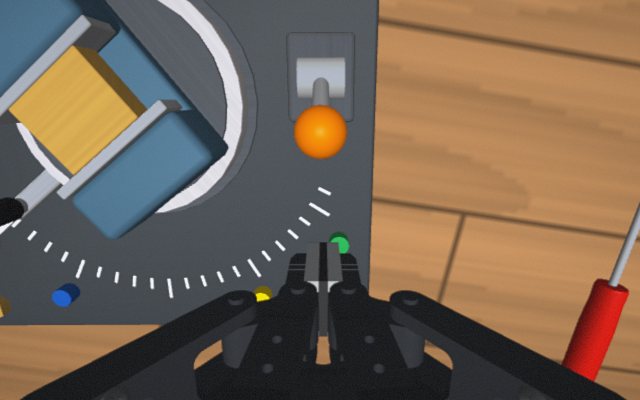

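The ball at (321,131) is straight ahead of the fingers at (323,245). I'll go down and push along tool +y.

{"fn": "carry_out", "kwargs": {
  "offset": [
    [2.5,0,0],
    [2.5,0,0],
    [0,1,0],
    [0,1,0],
    [0,0.8,0]
  ],
  "delta_rot": [
    [0,0,0],
    [0,0,0],
    [0,0,0],
    [0,0,0],
    [0,0,0]
  ]
}}

```text
time: 7.07
tool_pos: [0.5723, -0.064, 0.0857]
tcp_rot: [1.096, 1.275, -1.092]
wrist_force: [-2.8, -0.1, 3.3]
width: -0.006
```

{"fn": "carry_out", "kwargs": {
  "offset": [
    [0,0.8,0],
    [0,0.8,0],
    [0,0.8,0],
    [0,0.8,0],
    [0,0.8,0]
  ],
  "delta_rot": [
    [0,0,0],
    [0,0,0],
    [0,0,0],
    [0,0,0],
    [0,0,0]
  ]
}}

```text
time: 7.48
tool_pos: [0.6102, -0.058, 0.0838]
tcp_rot: [1.095, 1.277, -1.094]
wrist_force: [-2.9, -0.4, 1.7]
width: 0.003
```

{"fn": "carry_out", "kwargs": {
  "offset": [
    [0,0.5,0],
    [0,0.5,0],
    [0,0.5,0],
    [0,0.3,0],
    [0,0.2,0]
  ],
  "delta_rot": [
    [0,0,0],
    [0,0,0],
    [0,0,0],
    [0,0,0],
    [0,0,0]
  ]
}}

```text
time: 7.9
tool_pos: [0.6282, -0.055, 0.0822]
tcp_rot: [1.094, 1.28, -1.096]
wrist_force: [-2.5, -0.5, -2.5]
width: 0.0
```

Near the expected stop (TCP x about 0.631), I take small steps and watch the force.

{"fn": "carry_out", "kwargs": {
  "offset": [
    [0,0.2,0],
    [0,0.1,0],
    [0,0.1,0],
    [0,0,0],
    [0,0,0]
  ],
  "delta_rot": [
    [0,0,0],
    [0,0,0],
    [0,0,0],
    [0,0,0],
    [0,0,0]
  ]
}}

```text
time: 8.32
tool_pos: [0.6326, -0.0545, 0.0833]
tcp_rot: [1.095, 1.278, -1.095]
wrist_force: [-2.4, -1.3, -2.3]
width: -0.0
```

{"fn": "carry_out", "kwargs": {
  "offset": [
    [0,0.1,0],
    [0,0.1,0],
    [0,0,0],
    [0,0,0],
    [0,0,0]
  ],
  "delta_rot": [
    [0,0,0],
    [0,0,0],
    [0,0,0],
    [0,0,0],
    [0,0,0]
  ]
}}

```text
time: 8.73
tool_pos: [0.6342, -0.0542, 0.0832]
tcp_rot: [1.094, 1.279, -1.096]
wrist_force: [-5.1, -2.0, -0.1]
width: -0.0
```

{"fn": "carry_out", "kwargs": {
  "offset": [
    [0,0.1,0],
    [0,0.1,0],
    [0,0,0],
    [0,0,0],
    [0,0,0]
  ],
  "delta_rot": [
    [0,0,0],
    [0,0,0],
    [0,0,0],
    [0,0,0],
    [0,0,0]
  ]
}}

```text
time: 9.15
tool_pos: [0.6343, -0.0542, 0.0831]
tcp_rot: [1.093, 1.282, -1.099]
wrist_force: [-10.0, -2.1, 3.4]
width: -0.002
```

The TCP stopped moving while the force rose to 10 N, so the lever is at its stop. I back off and rise.

{"fn": "carry_out", "kwargs": {
  "offset": [
    [0,-1,0],
    [0,-2,0],
    [-4,0,0],
    [-4,0,0],
    [-4,0,0]
  ],
  "delta_rot": [
    [0,0,0],
    [0,0,0],
    [0,0,0],
    [0,0,0],
    [0,0,0]
  ]
}}

```text
time: 9.57
tool_pos: [0.6069, -0.0582, 0.2043]
tcp_rot: [1.096, 1.277, -1.094]
wrist_force: [1.2, 0.1, 0.2]
width: -0.001
```

{"fn": "carry_out", "kwargs": {
  "offset": [
    [0,-4,0],
    [0,-4,0],
    [0,-4,0],
    [0,-4,0],
    [0,0,0]
  ],
  "delta_rot": [
    [0,0,0],
    [0,0,0],
    [0,0,0],
    [0,0,0],
    [0,0,0]
  ]
}}

```text
time: 9.98
tool_pos: [0.4426, -0.0828, 0.2022]
tcp_rot: [1.095, 1.28, -1.097]
wrist_force: [-0.5, 0.2, -1.3]
width: -0.002
```

Run:
```python
from m import *
s,p,d=snap('wrist','w7.png'); print(s['time'],s['tool_pos'],s['wrist_force'])
snap('top','top7.png'); s2,p2,_=snap('side','side7.png')
r=blob(p2,5,18,(270,160,320,195)); print('side ball',r,ray('side',*r[0],.0998) if r else 0)
r=blob(p,5,18,(290,0,420,200),150,150); print('wrist ball',r)
```

```text
9.9833 [ 0.44260927 -0.0827595   0.20220144] [-0.46164415  0.16954289 -1.30329714]
side ball (array([272.5862069 , 180.46551724]), np.int32(58)) [ 0.65396623 -0.05106705  0.0998    ]
wrist ball None
```

View pics/w7.png

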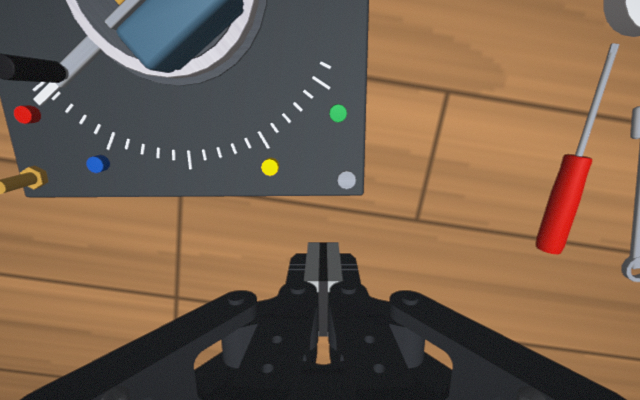

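The wrist view shows the pointer tip at (40,100) beside the red pin at (22,114), with the other things in place. The ball is at (0.654,-0.051), against a predicted stop of (0.655,-0.050). One last close check of the setting.

Run:
```python
from h import *
p=np.load('pics/side7.png.npz')['p'][:,:,::-1]; w=np.load('pics/w7.png.npz')['p'][:,:,::-1]
a=cv2.resize(p[170:310,240:390],(450,420),interpolation=cv2.INTER_CUBIC); b=cv2.resize(w[50:155,0:85],(340,420),interpolation=cv2.INTER_CUBIC)
cv2.imwrite('pics/f.png',np.hstack([a,b]))
```

```text
(no output)
```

View pics/f.png

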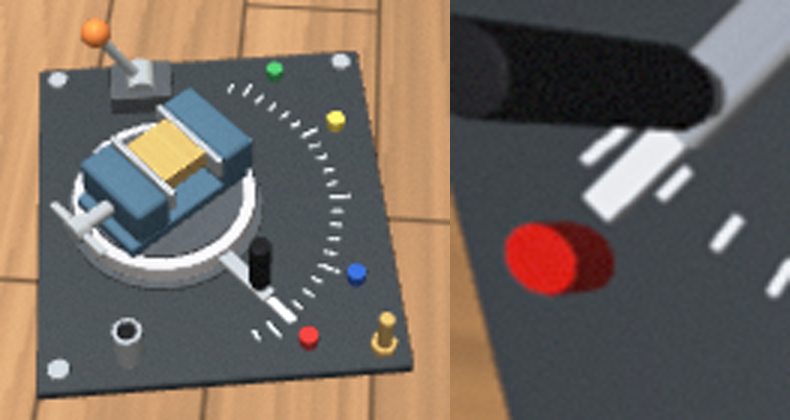

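The pointer line extended in the crop, from (672,140) through (596,208), reaches (541,257). The pin centre is at (541,258), so the setting is unchanged. The lock leans away from the robot.

```bash
python3 -c "
from workcell import *
print(finish_job(), read_state()['time'])"
```

```text
the job is handed in; nothing more can be done
the job is handed in; nothing more can be done
```

The pointer is lined up with the red pin, the lock lever is over at its stop, and I handed the job in at about 10 s of robot time.

- **Setting:** I pushed the black grip round its arc with the shut fingers, nudged it the last few degrees using the wrist camera, then backed off. The pointer's centre line passed within about 0.3 px (0.2 mm) of the pin's centre.
- **Lock:** I pushed the orange-balled lever away from the robot until the fingers stopped moving and the force rose to about 10 N. The ball then measured (0.654, -0.051), against a predicted stop of (0.655, -0.050).
- **Final look:** After locking, the pointer still lined up with the pin to about 1 crop pixel. The socket and bolt were still standing, the screwdriver and spanner showed no sign of being moved, and the robot was touching nothing. I did not check the tape, oil bottle or copper bush after the work, but the arm never went near them.

**Disagreement:** after the last nudge, my automatic checks of the remaining angle disagreed: one gave -0.15°, one 0.22° and one 0.7°. The 0.7° one used a rectangle fit thrown off by perspective. I trusted the reading I took directly off the enlarged picture, and the final view agreed with it.

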